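# Unlock the tool chest, scrape the stone chips into the pan, lock up

### The arm

A 6-joint arm with a two-finger parallel gripper is mounted at the origin on the work surface. World frame = base frame: x ahead of the robot, y to its left, z up, the work surface at z = 0. Lengths are in m, angles in rad, forces in N, time in s.
With the tool pointing down it reaches from about 0.35 to 0.975 m from the base axis. Payload 4.9 kg.
Tool frame: the origin (TCP) lies midway between the tips of the shut fingers; the grasp point (between the pads) lies bot.grip_point_offset behind it (bot.grip_point_offset is the distance from the TCP to the grasp point, in m); z points along the fingers, y is the line along which they close (so a half turn about z gives the same grasp; the last joint's range is limited). The gripper opens to 85 mm and grips with 20 to 120 N. Pads are 22 mm wide; open, the fingers measure 114 mm over their backs; the gripper's body (76 mm by 85 mm) begins 54 mm behind the grasp point. The pads swing forward as they close: fully open they stand 13 mm farther back than shut.
Start: joints at [-1.337, 0.053, 1.613, -0, 1.476, -0.119], TCP at [0.216, -0.586, 0.231] pointing down, gripper open.
Joint ranges: [-3.01, 3.01], [-1.01, 2.22], [0.06, 2.58], [-1.02, 4.17], [0.09, 2.62], [-3.14, 3.14]. Speed limits (rad/s): [2.57, 2.57, 3.14, 3.14, 3.14, 3.14].

### API

Orientations are given as a rotation vector (axis times angle).
In Python, from station import sensors, imaging, job, look_for, landmark_of, bot gives the robot as it stands.
- The arm moves only by the tool carry_out, never from a script. Its argument "rows" is a list that holds one entry, the list of rows, each a list of 7 numbers: the finger opening in cm, from 0 to 8.54, then the shift along the tool's x, y, z in cm, then the turn, a rotation vector about the tool's x, y, z in rad. In form: [[[gripper, tx, ty, tz, wx, wy, wz], ...]]. A call has 1 to 12 rows; each row shifts and turns the commanded pose from where the row before left it, along the tool's axes as they then stand; what a row does not reach is not made up. A row lasts 1/10 s, in which the tool goes at most 50 mm and 8.59 degrees, less where a joint would pass 70% of its speed; a pose out of reach is approached as far as the arm can. A call with a gripper value outside its range is refused whole. The fingers move at their own pace and stop on an object; the grip force is fixed at half the most. Time passes only in rows, so rows that do not move let the fingers close. It gives the time, the measured TCP pose, the force, the opening and the grip force at its end, in the units of the state.
- sensors.observe(): the state, without advancing time (a new reading comes with each control period).
- imaging.camera(name): name is "side" or "top" or "wrist"; returns the picture (384x512x3 uint8, red, green, blue); there is no depth.
- imaging.camera_params(name): a dict with "K" (3x3 intrinsics, pixels), "extrinsics" (4x4, takes a point from camera to world coordinates); the wrist camera has in their place "tool_from_camera" (4x4, takes a point from camera to tool coordinates, whose origin is the TCP and whose axes are the flange's). Camera axes: x right, y up, looking along -z (the intrinsics and any distortion apply to the point x, -y, -z); pixel columns grow to the right and rows downward; lengths in m; the calibration is good to about 2 mm. A picture is of the moment at which its call begins: read the wrist's pose just before it. camera_params takes no time and is no camera call.
- job.finish_job(): hands the job in; it is judged then, once.
Trained networks look in the newest picture that a camera, given by its name, has taken for a name from the list of things; names that differ only in an ending like _2 or _b are one class to them, and where a whole thing is asked for, a point or a joint stands for the part that bears it (a point fixed in the world has none). Each returns a list of dicts, best first, with "p" (0 to 1); they miss things now and then, are a little off and sometimes report something else, mostly with a low value. They report only what shows in the picture. A call takes as long as a camera call. They do not tell look-alikes from the thing itself.
- look_for(camera, name): "centre" ([row, column] in pixels, amid what is visible of it).
- landmark_of(camera, name): "centre" ([row, column] in pixels: a listed point, or the origin of a listed thing).
The state is a dict: "clock": time; "joint_positions": joint angles; "qd": joint speeds; "joint_torque": joint torques, N m; "eef_pos": TCP position; "tool_rot": TCP orientation; "ft_force": force on the tool from outside, world axes, zero at the start; "moment": the same for the moment, N m; "opening": finger opening in m; "gripper_force": force on a finger pad.
Only numpy, scipy, OpenCV 4.12 (cv2) and the standard library are available. Lean on these libraries where they do the work, as an engineer would, in place of code of your own. Each camera call takes 0.05 s, during which the arm holds its last target. There are 200 camera calls.

### The job

Open the tool chest's dial lock (clockwise two full turns or more to two, anticlockwise past two once and on to eleven, then clockwise straight to four, and draw the bolt), take the scraper block out of the drawer and with it push every stone chip off the dressing board into the rubble pan at its right; a chip on the board must not be pushed or taken with the fingers. Then put the scraper block back into the drawer, sole down, shut the drawer, throw the bolt and turn the dial's knob back to twelve. Leave the chisel lying on the chest where it is.

Things in the scene. Friction and masses are not known exactly. Their poses are not given: they have to be found in the camera images.
- chest: low grey steel tool chest, 260 (x) by 300 (y) by 110 mm, fixed for the run; origin under its centre, z up; its front with the drawer faces its own -x. A dark lock case 36 mm high on its top (local x -113 to 3, y -125 to 100 mm; top 146 mm above the bench) carries the dial and the bolt handle. The lock holds two hidden wheels that start anywhere
- dial_axis (a point): centre of the dial's upper face, 156 mm above the bench; fixed to the chest: its x axis points to twelve (the chest's back), -y to three. Around the dial (radius 45 mm) are 12 white ticks, a clock seen from above: the double tick is twelve, hours go clockwise. A number is set when the knob stands at its tick
- dial (a joint): turn of the dial in rad, growing clockwise seen from above, no limit: 0 or any whole turn (2 pi) = knob at twelve; one hour is pi/6. Friction about 0.05 N m; stays where left. Each number must be met within 7 degrees. The two turns to the first number pick up both wheels; overrun it and one more full turn clockwise mends it; overrun the second or third and the dialing starts again
- dial_knob (a point): the dial's upright black finger knob, 17 to 19 mm in diameter, standing 34 mm from the dial's axis: a crank knob that spins freely on its pin, so it can be held and led round in a circle without turning the hand; the point lies on its axis at mid-height of the grip, 23 mm above the dial face and 17 mm below the knob top (196 mm above the bench); between it and the axis only a hub 6 mm high
- bolt (a joint): slide of the lock's bolt in m: 0 = thrown (drawer locked), 0.018 = fully drawn; friction about 2 N. It is drawn by pushing its handle towards the dial (the chest's own -y). With the combination not properly set it stops after about 4 mm. While it is drawn the dial cannot turn; it can be thrown only with the drawer shut
- bolt_grip (a point): centre of the steel bolt handle: a bar 55 mm along the chest's x, 14 mm thick and 22 mm high, its top 181 mm above the bench and its underside 13 mm clear of the case; it stands 115 mm to the left (chest's +y) of the dial's axis when thrown, and moves with the bolt
- drawer (a joint): slide of the chest's drawer in m: 0 = shut, 0.165 = open to its stop; friction about 2 N; held shut by the bolt
- drawer_handle (a point): middle of the drawer's steel bar handle: a round bar 12 mm thick and 110 mm long, along the chest's y, 45 mm in front of the drawer's face, 94 mm above the bench; moves with the drawer
- drawer_floor (a point): centre of the drawer's inside floor, 14 mm above the bench; axes as the chest's; moves with the drawer. The inside measures 184 (x) by 254 (y) mm, side walls 47 mm deep, the front panel 87 mm. With the drawer fully open the front 153 mm of the inside is clear of the chest
- scraper: the wooden scraper block with steel-shod long edges: a sole 180 (x) by 60 (y) by 20 mm and over it a bar handle along its x, 125 mm long, 26 by 26 mm, carried on two posts, all 76 mm high, the handle's middle 63 mm above the underside, 0.4 kg; origin at the centre of the sole's underside, z up. It starts inside the shut drawer, sole down, near the front, its length about along the chest's y
- board: the stone-dressing board, black-faced plywood 280 (x) by 300 (y) mm on a concrete slab, its flat top 50 mm above the bench; origin under its centre on the bench. Two wooden battens 10 mm wide and 14 mm high run along its near and far edges (local x -135 and +135 mm, inner faces 260 mm apart); the left and right edges (y = +150 and -150 mm) are open
- pan: the grey steel rubble pan, 290 (x) by 170 (y) mm, walls 42 mm high and 4 mm thick, standing against the right (local -y) edge of the board; origin under its centre, axes as the board's
- chip1: a split-off chip of limestone, about 66 by 44 mm and 24 mm high, 0.09 kg, flat underside; origin at the centre of the underside. It starts on the board; it may be absent
- chip2: a split-off chip of limestone, about 62 by 40 mm and 20 mm high, 0.09 kg, flat underside; origin at the centre of the underside. It starts on the board; it may be absent
- chip3: a split-off chip of limestone, about 68 by 42 mm and 26 mm high, 0.09 kg, flat underside; origin at the centre of the underside. It starts on the board; it may be absent
- chip4: a split-off chip of limestone, about 60 by 38 mm and 19 mm high, 0.09 kg, flat underside; origin at the centre of the underside. It starts on the board; it may be absent
- chip5: a split-off chip of limestone, about 64 by 43 mm and 22 mm high, 0.09 kg, flat underside; origin at the centre of the underside. It starts on the board; it may be absent
- chip6: a split-off chip of limestone, about 67 by 39 mm and 21 mm high, 0.09 kg, flat underside; origin at the centre of the underside. It starts on the board; it may be absent
- chisel: bystander: a bolster chisel about 190 mm long, lying on the chest's top behind the lock case; origin under its middle
Not all that is in view belongs to the job. Leave any orange or pink look-alike of the chip2 alone. What is shaped like the chip5 but orange is not meant.

How it is judged:
By the outcome, as a careful person would: the job done as asked, in the order asked, and still so for the second after the job is handed in, with the robot touching nothing.
Of chip1, chip2, chip3, chip4, chip5, chip6 only 3 to 6 are there at a start; the rules pass over those that are not, and their reading is None.
At some moment in a run one of chip1, chip2, chip3, chip4, chip5, chip6 may be knocked a few centimetres aside while the robot is not near it.
Once in a run the grip may slacken for a moment while it holds something.
It also fails if it takes over 200 s, if anything falls off the work surface, if the arm or the gripper's body presses on something with over 40 N, if the wrist force passes 120 N, or if a joint passes its speed limit or range.

## Working session

There is one attempt and no reset: what is moved stays moved. The work goes in short steps, Python scripts to look and compute and a tool call to move; the robot and the scene stay as the last step left them, time stands still between calls to the robot, and variables do not carry over. Pictures are saved under pics/ and viewed, at most 14 in all, crops included, and the job is handed in when it is done.

Besides the shell and the picture viewer there is one more tool, called after ">>>" as name([rows], argument=value, ...), one row to a line, values as JSON. carry_out: Moves the arm, as the interface text tells. Its arguments: {"type":"object","properties":{"rows":{"type":"array"}},"required":["rows"]}

```bash
ls; mkdir -p pics
cat > h.py <<'E'
import numpy as np, cv2
from scipy.spatial.transform import Rotation as R
from station import sensors, imaging, job, look_for, landmark_of, bot
def cam(name):
    s=sensors.observe(); im=imaging.camera(name); p=imaging.camera_params(name)
    if 'extrinsics' in p: E=np.array(p['extrinsics'])
    else:
        T=np.eye(4);T[:3,:3]=R.from_rotvec(s['tool_rot']).as_matrix();T[:3,3]=s['eef_pos'];E=T@np.array(p['tool_from_camera'])
    return im,np.array(p['K']),E,p
def ray(rc,K,E,z,p=None):
    r,c=rc; d=np.array([(c-K[0,2])/K[0,0],-(r-K[1,2])/K[1,1],-1.])
    d=E[:3,:3]@d; o=E[:3,3]; return o+d*(z-o[2])/d[2]
def proj(P,K,E):
    q=E[:3,:3].T@(np.array(P)-E[:3,3]); return [K[1,2]+K[1,1]*q[1]/q[2]*1.0 if False else K[1,2]-K[1,1]*q[1]/(-q[2]), K[0,2]+K[0,0]*q[0]/(-q[2])]
def save(im,n): cv2.imwrite('pics/'+n,im[:,:,::-1])
E
python3 - <<'E'
from h import *
s=sensors.observe(); print(s, bot.grip_point_offset)
for n in ['top','side']:
    im,K,E,p=cam(n); save(im,n+'0.png'); print(n,{k:v for k,v in p.items()})
    if n=='top':
        H={'chest':0,'dial_axis':.156,'dial_knob':.179,'bolt_grip':.170,'drawer_handle':.094,'board':0,'pan':0,'chisel':.11,'chip1':.05,'chip2':.05,'chip3':.05,'chip4':.05,'chip5':.05,'chip6':.05}
        for k,z in H.items():
            print(k,[(round(d['p'],2),np.round(d['centre']),np.round(ray(d['centre'],K,E,z)[:2],3)) for d in landmark_of(n,k)][:3])
im,K,E,p=cam('wrist');print(p)
E
```

```text
pics
{'clock': 0.0, 'joint_positions': array([-1.33698155e+00,  5.33743497e-02,  1.61431192e+00,  1.87626586e-05,
        1.47596269e+00, -1.19015292e-01]), 'qd': array([-0.00102261, -0.00021783,  0.00056982, -0.00027291,  0.00029037,
       -0.00011139]), 'joint_torque': array([-8.74865127e-04, -3.93673074e+01, -3.70179605e+01, -1.27654339e-04,
        7.01777419e-03,  1.05263015e-05]), 'eef_pos': array([ 0.21582352, -0.58589306,  0.23004145]), 'tool_rot': array([-3.09081095e+00, -5.50990600e-01,  1.55911588e-04]), 'ft_force': array([-0.25491476,  0.82405275,  0.05849287]), 'moment': array([-0.03990707, -0.01522542,  0.00018436]), 'gripper_force': 0.0, 'opening': 0.0857667870343331} 0.0187
top {'K': array([[360.51213521,   0.        , 256.80351448],
       [  0.        , 360.51213521, 187.89976854],
       [  0.        ,   0.        ,   1.        ]]), 'extrinsics': array([[ 0.01088428,  0.9836198 , -0.17992671,  0.3167945 ],
       [-0.99989638,  0.01240148,  0.0073096 , -0.16229786],
       [ 0.00942123,  0.1798285 ,  0.98365286,  1.18581301],
       [ 0.        ,  0.        ,  0. 
[... 1835 characters left out ...]
[-0.09227211, -0.78259986,  0.6156487 ,  0.65776106],
       [ 0.01416879,  0.61719187,  0.7866851 ,  1.15069771],
       [ 0.        ,  0.        ,  0.        ,  1.        ]])}
{'K': array([[321.16677372,   0.        , 261.04163013],
       [  0.        , 321.16677372, 195.88854573],
       [  0.        ,   0.        ,   1.        ]]), 'tool_from_camera': array([[-1.51444328e-03,  9.46904217e-01,  3.21512225e-01,
         8.28642271e-02],
       [ 9.99998513e-01,  1.69916993e-03, -2.93955073e-04,
         6.78334761e-04],
       [-8.24651205e-04,  3.21511302e-01, -9.46905382e-01,
        -1.42929850e-01],
       [ 0.00000000e+00,  0.00000000e+00,  0.00000000e+00,
         1.00000000e+00]])}
```

```bash
python3 -c "
import cv2
a=cv2.imread('pics/top0.png');b=cv2.imread('pics/side0.png')
cv2.imwrite('pics/top0b.png',cv2.resize(a,(800,600),interpolation=cv2.INTER_CUBIC));cv2.imwrite('pics/side0b.png',b)"
```

```text
(no output)
```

View pics/top0b.png

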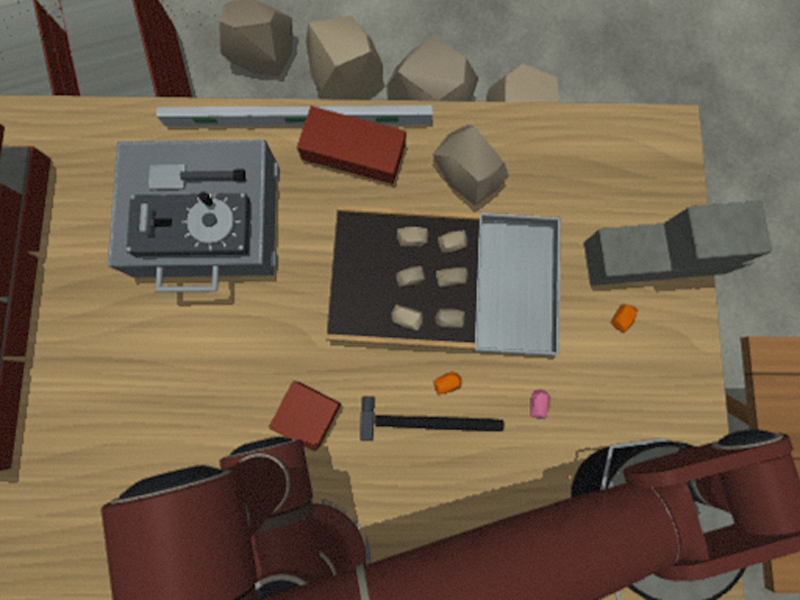

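View pics/side0b.png

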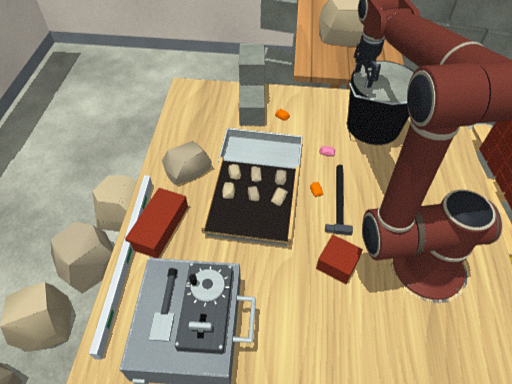

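The top view shows six chips on the board at about (400-455, 235-320), the pan to their right, the chest at upper left with the knob near twelve, and orange/pink decoys off the board. I'll move the wrist camera over the chest.

>>> carry_out([
  [[8.5, 0, 0, -5, 0, 0, 0.118], [8.5, 0, 0, -5, 0, 0, 0.118], [8.5, 0, 0, -5, 0, 0, 0.118], [8.5, 1.8, -4.5, 0, 0, 0, 0], [8.5, 1.8, -4.5, 0, 0, 0, 0], [8.5, 1.8, -4.5, 0, 0, 0, 0], [8.5, 1.8, -4.5, 0, 0, 0, 0], [8.5, 1.8, -4.5, 0, 0, 0, 0], [8.5, 1.8, -4.5, 0, 0, 0, 0], [8.5, 1.8, -4.5, 0, 0, 0, 0], [8.5, 1.8, -4.5, 0, 0, 0, 0], [8.5, 1.8, -4.5, 0, 0, 0, 0]],
])

```text
clock: 2.05
eef_pos: [0.3786, -0.1798, 0.3816]
tool_rot: [3.141, -0.003, 0.002]
ft_force: [0.0, -0.8, 0.7]
opening: 0.0847
gripper_force: 0.0
```

>>> carry_out([
  [[8.5, 1.8, -4.5, 0, 0, 0, 0], [8.5, 1.8, -4.5, 0, 0, 0, 0], [8.5, 1.8, -4.5, 0, 0, 0, 0], [8.5, 1.8, -4.5, 0, 0, 0, 0], [8.5, 1.8, -4.5, 0, 0, 0, 0], [8.5, 1.8, -4.5, 0, 0, 0, 0], [8.5, 1.8, -4.5, 0, 0, 0, 0], [8.5, 1.8, -4.5, 0, 0, 0, 0], [8.5, 0, 0, 0, 0, 0, 0], [8.5, 0, 0, 0, 0, 0, 0]],
])

```text
clock: 3.05
eef_pos: [0.5228, 0.179, 0.3808]
tool_rot: [3.141, 0.001, -0.002]
ft_force: [-0.2, -0.0, 0.3]
opening: 0.0852
gripper_force: 0.0
```

Run:
```python
from h import *
s=sensors.observe(); print(s['clock'],s['eef_pos'],s['tool_rot'],s['joint_positions'])
im,K,E,p=cam('wrist'); save(im,'w1.png')
H={'dial_axis':.156,'dial_knob':.179,'bolt_grip':.170,'drawer_handle':.094,'chisel':.11,'chest':0}
for k,z in H.items():
    print(k,[(round(d['p'],2),np.round(d['centre']),np.round(ray(d['centre'],K,E,z)[:2],4)) for d in landmark_of('wrist',k)][:3])
```

```text
3.05 [0.5228351  0.17898111 0.38076522] [ 3.14094318e+00  1.32435593e-03 -1.86153525e-03] [ 1.95355613e-01 -1.63407711e-01  1.57605925e+00 -4.11978443e-04
  1.73022963e+00  1.76524351e+00]
dial_axis [(0.8, array([ 48., 245.]), array([0.644 , 0.1947]))]
dial_knob [(0.89, array([  6., 244.]), array([0.6779, 0.1939]))]
bolt_grip [(0.85, array([ 52., 128.]), array([0.6394, 0.3121]))]
drawer_handle [(0.69, array([155., 206.]), array([0.5189, 0.2529]))]
chisel []
chest [(0.81, array([ 19., 209.]), array([0.6993, 0.2529]))]
```

View pics/w1.png

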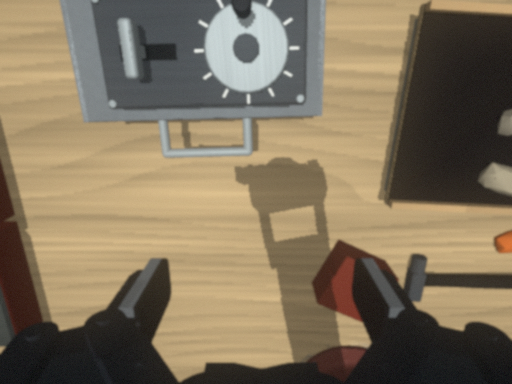

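The wrist view shows the dial at the top edge (245,48), the knob above it near twelve, the bolt handle at (128,52), and the drawer handle at (206,150). I'll move forward to look closer.

>>> carry_out([
  [[8.5, 4, -1, 0, 0, 0, 0], [8.5, 4, -1, 0, 0, 0, 0], [8.5, 3, 0, 2, 0, 0, 0], [8.5, 0, 0, 0, 0, 0, 0], [8.5, 0, 0, 0, 0, 0, 0]],
])

```text
clock: 3.9
eef_pos: [0.6328, 0.1973, 0.36]
tool_rot: [3.141, -0.004, -0.004]
ft_force: [-0.4, 0.4, 0.5]
opening: 0.0849
gripper_force: 0.0
```

Run:
```python
from h import *
s=sensors.observe(); print(s['clock'],s['eef_pos'],s['tool_rot'],s['joint_positions'])
im,K,E,p=cam('wrist'); save(im,'w2.png')
H={'dial_axis':.156,'dial_knob':.179,'bolt_grip':.170,'drawer_handle':.094,'chisel':.11,'chest':0}
for k,z in H.items():
    print(k,[(round(d['p'],2),np.round(d['centre']),np.round(ray(d['centre'],K,E,z)[:2],4)) for d in landmark_of('wrist',k)][:3])
```

```text
3.9 [0.63283594 0.19731726 0.36000513] [ 3.14115918 -0.00355297 -0.00412885] [1.90042091e-01 9.98787318e-02 1.35216806e+00 7.91549619e-05
 1.69220830e+00 1.76311010e+00]
dial_axis [(0.8, array([157., 264.]), array([0.643 , 0.1932]))]
dial_knob [(0.77, array([133., 262.]), array([0.6723, 0.1952])), (0.68, array([101., 220.]), array([0.7029, 0.236 ]))]
bolt_grip [(0.56, array([165., 154.]), array([0.6372, 0.3099]))]
drawer_handle [(0.73, array([232., 224.]), array([0.5236, 0.2491]))]
chisel []
chest [(0.65, array([ 99., 222.]), array([0.6977, 0.2551]))]
```

View pics/w2.png

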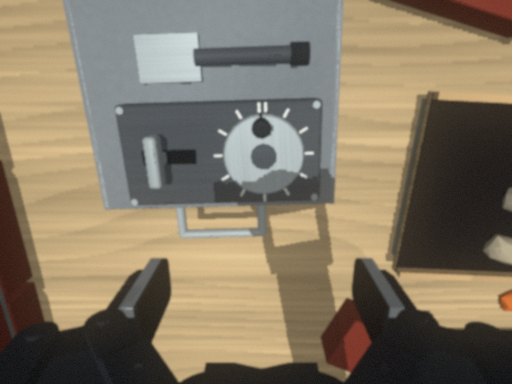

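Run:
```python
from h import *
im,K,E,p=cam('wrist')
g=cv2.cvtColor(im,cv2.COLOR_RGB2GRAY)
m=np.zeros_like(g); cv2.circle(m,(263,155),44,255,-1)
b=((g>120)&(m>0)).astype(np.uint8); b=cv2.morphologyEx(b,cv2.MORPH_OPEN,np.ones((5,5)))
n,l,st,ce=cv2.connectedComponentsWithStats(b)
i=1+np.argmax(st[1:,4]); c=max(cv2.findContours((l==i).astype(np.uint8),0,1)[0],key=len)
h=cv2.convexHull(c); P=np.array([ray((q[0][1],q[0][0]),K,E,.156)[:2] for q in h])
from scipy.optimize import least_squares
f=least_squares(lambda t:np.hypot(P[:,0]-t[0],P[:,1]-t[1])-.045,[.643,.194],loss='soft_l1',f_scale=.001)
print(f.x,np.round(1e3*f.fun,1), st[i])
cr=cv2.resize(im[85:220,100:345],None,fx=3.2,fy=3.2,interpolation=cv2.INTER_CUBIC); save(cr,'w3.png')
for d in [(107,262),(203,264)]: print(ray(d,K,E,.147))
```

```text
[0.64538551 0.19361073] [ -1.2  -0.    0.2   0.8   0.8   0.7 -11.5  -3.5  -0.7   1.6   4.1   3.9
   0.4   0.8  -1.1  -1.5] [ 220  114   87   71 3608]
[0.69556654 0.19614024 0.147     ]
[0.58550932 0.19394215 0.147     ]
```

View pics/w3.png

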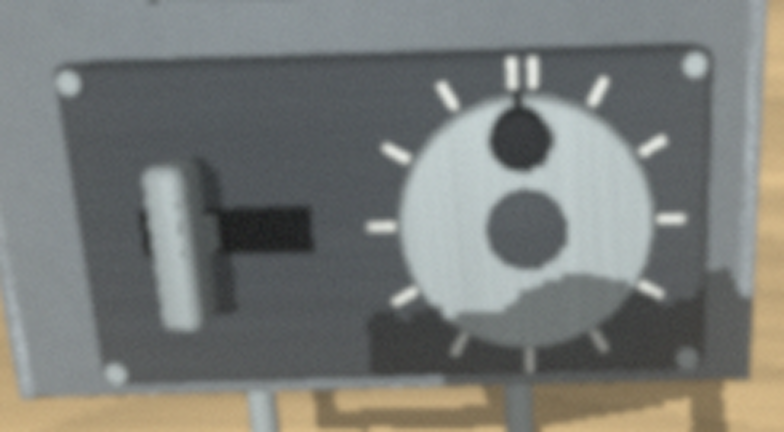

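The crop shows the knob at twelve (521,138), the hub at (527,229), the nine and three ticks at (381,227) and (671,218), so the chest yaw is about +1.8°. I'll grip the knob.

>>> carry_out([
  [[5, 2.3, 0.14, 3, 0, 0, 0], [5, 2.3, 0.14, 3, 0, 0, 0], [5, 0, 0, 3, 0, 0, 0], [5, 0, 0, 3, 0, 0, 0], [5, 0, 0, 3, 0, 0, 0], [5, 0, 0, 2.2, 0, 0, 0], [5, 0, 0, 2, 0, 0, 0], [5, 0, 0, 0, 0, 0, 0], [5, 0, 0, 0, 0, 0, 0]],
])

```text
clock: 5.2
eef_pos: [0.6788, 0.1952, 0.1696]
tool_rot: [3.142, -0.002, -0.0]
ft_force: [-0.2, -0.6, 0.3]
opening: 0.0498
gripper_force: 0.0
```

>>> carry_out([
  [[1, 0, 0, 0, 0, 0, 0], [1, 0, 0, 0, 0, 0, 0], [1, 0, 0, 0, 0, 0, 0], [1, 0, 0, 0, 0, 0, 0], [1, 0, 0, 0, 0, 0, 0], [1, 0, 0, 0, 0, 0, 0]],
])

```text
clock: 5.8
eef_pos: [0.6799, 0.1955, 0.1717]
tool_rot: [-3.141, 0.002, -0.005]
ft_force: [-0.9, 0.6, 6.0]
opening: 0.0165
gripper_force: 58.7
```

Run:
```python
import numpy as np
a=np.radians(30*np.arange(13)-1.8); x=np.round(3.4*np.cos(a),2); y=np.round(3.4*np.sin(a),2)
print([[1,round(u,2),round(v,2),0,0,0,0] for u,v in zip(np.diff(x),np.diff(y))])
```

```text
[[1, np.float64(-0.4), np.float64(1.72), 0, 0, 0, 0], [1, np.float64(-1.21), np.float64(1.28), 0, 0, 0, 0], [1, np.float64(-1.68), np.float64(0.51), 0, 0, 0, 0], [1, np.float64(-1.72), np.float64(-0.4), 0, 0, 0, 0], [1, np.float64(-1.28), np.float64(-1.21), 0, 0, 0, 0], [1, np.float64(-0.51), np.float64(-1.68), 0, 0, 0, 0], [1, np.float64(0.4), np.float64(-1.72), 0, 0, 0, 0], [1, np.float64(1.21), np.float64(-1.28), 0, 0, 0, 0], [1, np.float64(1.68), np.float64(-0.51), 0, 0, 0, 0], [1, np.float64(1.72), np.float64(0.4), 0, 0, 0, 0], [1, np.float64(1.28), np.float64(1.21), 0, 0, 0, 0], [1, np.float64(0.51), np.float64(1.68), 0, 0, 0, 0]]
```

>>> carry_out([
  [[1, -0.4, 1.72, 0, 0, 0, 0], [1, -1.21, 1.28, 0, 0, 0, 0], [1, -1.68, 0.51, 0, 0, 0, 0], [1, 0, 0, 0, 0, 0, 0]],
])

```text
clock: 6.2
eef_pos: [0.6457, 0.1608, 0.1717]
tool_rot: [-3.139, 0.002, -0.004]
ft_force: [-1.2, 2.5, 6.0]
opening: 0.016
gripper_force: 59.5
```

>>> carry_out([
  [[1, -1.72, -0.4, 0, 0, 0, 0], [1, -1.28, -1.21, 0, 0, 0, 0], [1, -0.51, -1.68, 0, 0, 0, 0], [1, 0, 0, 0, 0, 0, 0]],
])

```text
clock: 6.6
eef_pos: [0.6118, 0.1949, 0.1717]
tool_rot: [-3.14, -0.001, -0.008]
ft_force: [1.4, 0.8, 7.5]
opening: 0.0162
gripper_force: 59.9
```

>>> carry_out([
  [[1, 0.4, -1.72, 0, 0, 0, 0], [1, 1.21, -1.28, 0, 0, 0, 0], [1, 1.68, -0.51, 0, 0, 0, 0], [1, 0, 0, 0, 0, 0, 0]],
])

```text
clock: 7.0
eef_pos: [0.6461, 0.2289, 0.1716]
tool_rot: [-3.141, 0.001, -0.006]
ft_force: [-0.1, -0.3, 7.6]
opening: 0.0161
gripper_force: 60.0
```

>>> carry_out([
  [[1, 1.72, 0.4, 0, 0, 0, 0], [1, 1.28, 1.21, 0, 0, 0, 0], [1, 0.51, 1.68, 0, 0, 0, 0], [1, 0, 0, 0, 0, 0, 0]],
])

```text
clock: 7.4
eef_pos: [0.6799, 0.194, 0.1717]
tool_rot: [3.141, -0.004, 0.002]
ft_force: [-0.3, 0.0, 8.4]
opening: 0.0163
gripper_force: 60.1
```

>>> carry_out([
  [[1, -0.4, 1.72, 0, 0, 0, 0], [1, -1.21, 1.28, 0, 0, 0, 0], [1, -1.68, 0.51, 0, 0, 0, 0], [1, -1.72, -0.4, 0, 0, 0, 0], [1, -1.28, -1.21, 0, 0, 0, 0], [1, -0.51, -1.68, 0, 0, 0, 0], [1, 0.4, -1.72, 0, 0, 0, 0], [1, 1.21, -1.28, 0, 0, 0, 0], [1, 1.68, -0.51, 0, 0, 0, 0], [1, 1.72, 0.4, 0, 0, 0, 0], [1, 1.28, 1.21, 0, 0, 0, 0], [1, 0.51, 1.68, 0, 0, 0, 0]],
])

```text
clock: 8.6
eef_pos: [0.6801, 0.1972, 0.1716]
tool_rot: [-3.138, -0.001, -0.003]
ft_force: [-5.3, 3.2, 9.6]
opening: 0.0159
gripper_force: 60.5
```

>>> carry_out([
  [[1, -0.4, 1.72, 0, 0, 0, 0], [1, -1.21, 1.28, 0, 0, 0, 0], [1, 0, 0, 0, 0, 0, 0], [1, 0, 0, 0, 0, 0, 0]],
])

```text
clock: 9.0
eef_pos: [0.6631, 0.1655, 0.1717]
tool_rot: [-3.141, 0.002, -0.003]
ft_force: [-1.0, 0.2, 7.8]
opening: 0.0163
gripper_force: 60.2
```

Run:
```python
from h import *
s=sensors.observe(); print(s['eef_pos'],s['ft_force'])
d=s['eef_pos'][:2]-[.6459,.1948]; print(np.degrees(.032-np.arctan2(d[1],d[0])),np.hypot(*d))
im,K,E,p=cam('wrist'); save(cv2.resize(im[100:,100:400],None,fx=2,fy=2,interpolation=cv2.INTER_CUBIC),'w4.png')
```

```text
[0.66308192 0.1654983  0.17166312] [-0.95442554  0.22664888  7.7648131 ]
61.44698114652979 0.03396774868482192
```

View pics/w4.png

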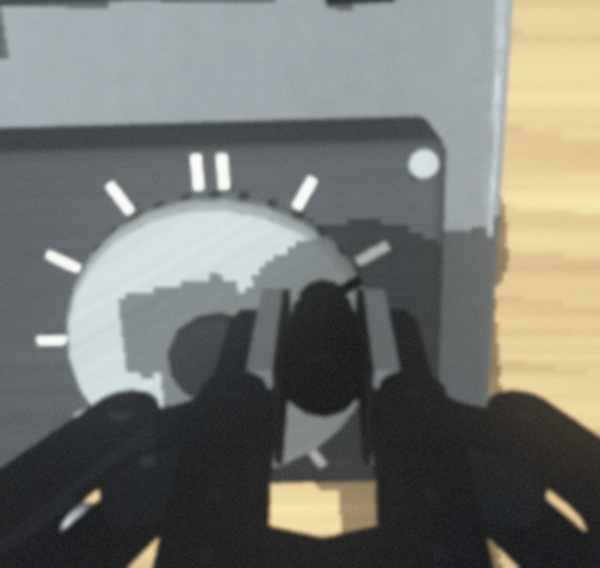

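Knob pointer lines up with the two o'clock tick (pointer at (350,285), tick at (373,253)). Next I turn it anticlockwise 15 hours to eleven.

>>> carry_out([
  [[1, 1.21, -1.28, 0, 0, 0, 0], [1, 0.4, -1.72, 0, 0, 0, 0], [1, -0.51, -1.68, 0, 0, 0, 0], [1, -1.28, -1.21, 0, 0, 0, 0], [1, -1.72, -0.4, 0, 0, 0, 0], [1, -1.68, 0.51, 0, 0, 0, 0], [1, -1.21, 1.28, 0, 0, 0, 0], [1, -0.4, 1.72, 0, 0, 0, 0], [1, 0.51, 1.68, 0, 0, 0, 0], [1, 1.28, 1.21, 0, 0, 0, 0], [1, 1.72, 0.4, 0, 0, 0, 0], [1, 1.68, -0.51, 0, 0, 0, 0]],
])

```text
clock: 10.25
eef_pos: [0.6632, 0.1652, 0.1716]
tool_rot: [-3.14, 0.003, 0.001]
ft_force: [-7.5, 5.4, 11.4]
opening: 0.0165
gripper_force: 60.6
```

>>> carry_out([
  [[1, 1.21, -1.28, 0, 0, 0, 0], [1, 0.4, -1.72, 0, 0, 0, 0], [1, -0.2, -0.87, 0, 0, 0, 0], [1, -0.31, -0.81, 0, 0, 0, 0], [1, 0, 0, 0, 0, 0, 0], [1, 0, 0, 0, 0, 0, 0]],
])

```text
clock: 10.85
eef_pos: [0.6747, 0.213, 0.1717]
tool_rot: [-3.14, 0.001, -0.004]
ft_force: [0.7, 0.8, 8.5]
opening: 0.0163
gripper_force: 60.3
```

Run:
```python
from h import *
s=sensors.observe(); print(s['eef_pos'],s['ft_force'])
d=s['eef_pos'][:2]-[.6459,.1948]; print(np.degrees(.032-np.arctan2(d[1],d[0])),np.hypot(*d))
```

```text
[0.67466907 0.21300592 0.1716735 ] [0.74162668 0.83322549 8.4815351 ]
-30.493374587722187 0.03404577848125334
```

>>> carry_out([
  [[1, 0.51, 1.68, 0, 0, 0, 0], [1, -0.4, 1.72, 0, 0, 0, 0], [1, -1.21, 1.28, 0, 0, 0, 0], [1, -1.68, 0.51, 0, 0, 0, 0], [1, -0.88, -0.08, 0, 0, 0, 0], [1, -0.84, -0.32, 0, 0, 0, 0], [1, 0, 0, 0, 0, 0, 0], [1, 0, 0, 0, 0, 0, 0]],
])

```text
clock: 11.65
eef_pos: [0.6294, 0.1651, 0.1717]
tool_rot: [-3.14, 0.001, -0.004]
ft_force: [1.4, 1.1, 8.7]
opening: 0.0163
gripper_force: 60.3
```

Run:
```python
from h import *
s=sensors.observe(); print(s['eef_pos'],s['ft_force'])
d=s['eef_pos'][:2]-[.6459,.1948]; print(np.degrees(.032-np.arctan2(d[1],d[0])),np.hypot(*d))
```

```text
[0.62941029 0.16506815 0.17165609] [1.38621241 1.08814085 8.69439777]
120.84683777890314 0.033998430448274684
```

>>> carry_out([
  [[4.5, 0, 0, 0, 0, 0, 0], [4.5, 0, 0, 0, 0, 0, 0], [4.5, 0, 0, 0, 0, 0, 0], [4.5, 0, 0, -3, 0, 0, 0], [4.5, 0, 0, -3, 0, 0, 0], [4.5, 0.4, -4.8, 0, 0, 0, 0], [4.5, 0.4, -4.8, 0, 0, 0, 0], [4.5, 0.4, -4.9, 0, 0, 0, 0], [4.5, 0, 0, 0, 0, 0, 0], [4.5, 0, 0, 3.5, 0, 0, 0], [4.5, 0, 0, 2.4, 0, 0, 0], [4.5, 0, 0, 0, 0, 0, 0]],
])

```text
clock: 12.85
eef_pos: [0.6378, 0.3075, 0.1639]
tool_rot: [3.138, -0.002, -0.016]
ft_force: [0.3, -0.7, -1.9]
opening: 0.0453
gripper_force: 0.0
```

Run:
```python
from h import *
s=sensors.observe(); print(s['eef_pos'],s['ft_force'])
im,K,E,p=cam('wrist'); save(im[60:],'w5.png')
print([(d['p'],d['centre'],ray(d['centre'],K,E,.17)) for d in landmark_of('wrist','bolt_grip')])
```

```text
[0.63784322 0.30752745 0.1638704 ] [ 0.31264096 -0.6670272  -1.89709834]
[(0.66, [264.6, 254.7], array([0.6394222 , 0.31007726, 0.17      ]))]
```

View pics/w5.png

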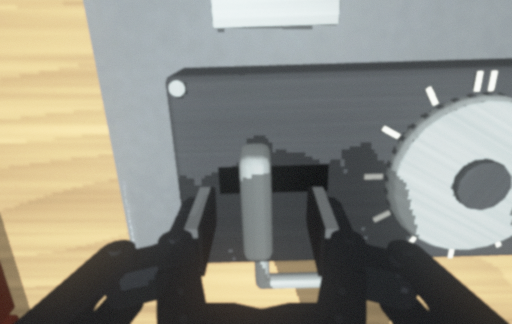

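The handle at (256,200) is centred between the fingers. I'll grip it and draw the bolt.

>>> carry_out([
  [[4.5, 0, 0, 0.6, 0, 0, 0], [0.8, 0, 0, 0, 0, 0, 0], [0.8, 0, 0, 0, 0, 0, 0], [0.8, 0, 0, 0, 0, 0, 0], [0.8, 0, 0, 0, 0, 0, 0], [0.8, 0, 0, 0, 0, 0, 0], [0.8, 0, 0, 0, 0, 0, 0]],
])

```text
clock: 13.65
eef_pos: [0.6415, 0.3092, 0.1657]
tool_rot: [-3.141, 0.001, -0.003]
ft_force: [-1.8, -1.7, 5.7]
opening: 0.0123
gripper_force: 60.0
```

>>> carry_out([
  [[0.8, 0, 0.5, 0, 0, 0, 0], [0.8, 0, 0.5, 0, 0, 0, 0], [0.8, 0, 0.5, 0, 0, 0, 0], [0.8, 0, 0.4, 0, 0, 0, 0], [0.8, 0, 0, 0, 0, 0, 0], [0.8, 0, 0, 0, 0, 0, 0]],
])

```text
clock: 14.25
eef_pos: [0.6419, 0.2918, 0.1657]
tool_rot: [-3.137, 0.001, -0.006]
ft_force: [1.6, 5.0, 4.3]
opening: 0.0124
gripper_force: 60.0
```

>>> carry_out([
  [[0.8, 0, 0.3, 0, 0, 0, 0], [0.8, 0, 0, 0, 0, 0, 0], [4.5, 0, 0, 0, 0, 0, 0], [4.5, 0, 0, 0, 0, 0, 0], [4.5, 0, 0, 0, 0, 0, 0], [4.5, 0, 0, -3, 0, 0, 0], [4.5, 0, 0, -4, 0, 0, 0], [4.5, 0, 0, -4, 0, 0, 0], [4.5, -4, 1.3, 0, 0, 0, 0], [4.5, -4, 1.3, 0, 0, 0, 0], [4.5, -4, 1.3, 0, 0, 0, 0], [4.5, 0, 0, 0, 0, 0, 0]],
])

```text
clock: 15.45
eef_pos: [0.5162, 0.2466, 0.2722]
tool_rot: [3.14, -0.003, -0.007]
ft_force: [0.3, 1.0, -0.2]
opening: 0.045
gripper_force: 0.0
```

>>> carry_out([
  [[4.5, 0, 0, 0, 0, 0, -0.146], [4.5, 0, 0, 0, 0, 0, -0.146], [4.5, 0, 0, 0, 0, 0, -0.146], [4.5, 0, 0, 0, 0, 0, -0.146], [4.5, 0, 0, 0, 0, 0, -0.146], [4.5, 0, 0, 0, 0, 0, -0.146], [4.5, 0, 0, 0, 0, 0, -0.146], [4.5, 0, 0, 0, 0, 0, -0.146], [4.5, 0, 0, 0, 0, 0, -0.146], [4.5, 0, 0, 0, 0, 0, -0.146], [4.5, 0, 0, 0, 0, 0, -0.146], [4.5, 0, 0, 0, 0, 0, 0]],
])

```text
clock: 16.65
eef_pos: [0.5212, 0.2479, 0.2739]
tool_rot: [-2.185, -2.257, 0.001]
ft_force: [-1.3, 0.3, 0.5]
opening: 0.0453
gripper_force: 0.0
```

Run:
```python
from h import *
s=sensors.observe(); print(s['eef_pos'],s['tool_rot'],s['joint_positions'])
im,K,E,p=cam('wrist'); save(im,'w6.png')
for k,z in [('drawer_handle',.094),('bolt_grip',.17)]:print([(d['p'],d['centre'],ray(d['centre'],K,E,z)) for d in landmark_of('wrist',k)])
im,K,E,p=cam('side')
for k,z in [('drawer_handle',.094),('bolt_grip',.17)]:print([(d['p'],d['centre'],ray(d['centre'],K,E,z)) for d in landmark_of('side',k)])
```

```text
[0.52120504 0.24788183 0.27393653] [-2.18467970e+00 -2.25748027e+00  9.44947070e-04] [ 3.15111511e-01 -8.22784939e-02  1.67577834e+00 -2.02490631e-04
  1.54866630e+00  2.82341877e-01]
[(0.62, [169.7, 261.9], array([0.5221443 , 0.24876706, 0.094     ]))]
[(0.69, [148.2, 417.9], array([0.64130148, 0.288723  , 0.17      ]))]
[(0.97, [319.1, 252.1], array([0.5206277 , 0.25280847, 0.094     ]))]
[(0.49, [316.4, 200.2], array([0.64341304, 0.28753542, 0.17      ]))]
```

View pics/w6.png

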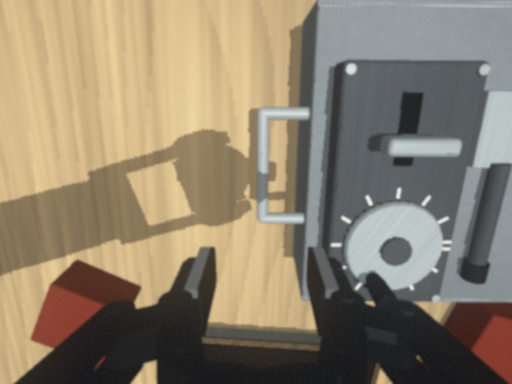

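The bolt handle has moved by about 20 mm and the drawer handle, at (263,165), is in line with the fingers. I'll go down and grip it.

>>> carry_out([
  [[4.5, 0.1, 0.1, 4, 0, 0, 0], [4.5, 0.1, 0, 4, 0, 0, 0], [4.5, 0, 0, 4, 0, 0, 0], [4.5, 0, 0, 4, 0, 0, 0], [4.5, 0, 0, 3.8, 0, 0, 0], [4.5, 0, 0, 0, 0, 0, 0], [0.6, 0, 0, 0, 0, 0, 0], [0.6, 0, 0, 0, 0, 0, 0], [0.6, 0, 0, 0, 0, 0, 0], [0.6, 0, 0, 0, 0, 0, 0], [0.6, 0, 0, 0, 0, 0, 0], [0.6, 0, 0, 0, 0, 0, 0]],
])

```text
clock: 18.15
eef_pos: [0.5224, 0.2509, 0.0796]
tool_rot: [2.184, 2.258, 0.003]
ft_force: [-5.1, -0.7, 5.5]
opening: 0.0098
gripper_force: 58.5
```

>>> carry_out([
  [[0.6, 0, -0.5, 0, 0, 0, 0], [0.6, 0, -1, 0, 0, 0, 0], [0.6, 0, -1.5, 0, 0, 0, 0], [0.6, 0, 0, 0, 0, 0, 0]],
])

```text
clock: 18.55
eef_pos: [0.4919, 0.2501, 0.0796]
tool_rot: [2.182, 2.259, 0.005]
ft_force: [-1.3, 0.3, 8.1]
opening: 0.0097
gripper_force: 60.1
```

>>> carry_out([
  [[0.6, 0, -2, 0, 0, 0, 0], [0.6, 0, -2.5, 0, 0, 0, 0], [0.6, 0, -2.5, 0, 0, 0, 0], [0.6, 0, -2.5, 0, 0, 0, 0], [0.6, 0, -2, 0, 0, 0, 0], [0.6, 0, -1, 0, 0, 0, 0], [0.6, 0, -0.7, 0, 0, 0, 0], [0.6, 0, -0.4, 0, 0, 0, 0], [0.6, 0, 0, 0, 0, 0, 0]],
])

```text
clock: 19.45
eef_pos: [0.3574, 0.2464, 0.0796]
tool_rot: [2.182, 2.258, 0.012]
ft_force: [0.7, 3.3, 6.6]
opening: 0.0096
gripper_force: 62.3
```

>>> carry_out([
  [[4.5, 0, 0, 0, 0, 0, 0], [4.5, 0, 0, 0, 0, 0, 0], [4.5, 0, 0, 0, 0, 0, 0], [4.5, 0, 0, -3, 0, 0, 0], [4.5, 0, 0, -4, 0, 0, 0], [8.5, 0, 0, -4, 0, 0, 0], [8.5, 0, 0, -4, 0, 0, 0], [8.5, 0, 0, -4, 0, 0, 0], [8.5, 0, 3.5, -4, 0, 0, 0], [8.5, 0, 4, -3, 0, 0, 0], [8.5, 0, 4, 0, 0, 0, 0], [8.5, 0, 0, 0, 0, 0, 0]],
])

```text
clock: 20.65
eef_pos: [0.4719, 0.2479, 0.3328]
tool_rot: [-2.186, -2.256, 0.003]
ft_force: [0.0, -0.2, -0.3]
opening: 0.0855
gripper_force: 0.0
```

Run:
```python
from h import *
s=sensors.observe(); print(s['eef_pos'],s['tool_rot'],s['joint_positions'])
im,K,E,p=cam('wrist'); save(im,'w7.png')
for k,z in [('scraper',.014),('drawer_floor',.014),('drawer_handle',.094)]:print(k,[(d['p'],d['centre'],ray(d['centre'],K,E,z)) for d in landmark_of('wrist',k)])
for k,z in [('scraper',.077)]:print(k,[(d['p'],d['centre'],ray(d['centre'],K,E,z)) for d in look_for('wrist',k)])
```

```text
[0.47193346 0.24787176 0.33280982] [-2.18610741 -2.25603881  0.00281597] [ 3.44333231e-01 -2.06652967e-01  1.69154451e+00 -6.76265651e-04
  1.65836760e+00  3.12791838e-01]
scraper [(0.97, [132.2, 275.3], array([0.49120395, 0.26897211, 0.014     ]))]
drawer_floor [(0.63, [144.9, 285.7], array([0.50697737, 0.25133824, 0.014     ]))]
drawer_handle [(0.58, [156.8, 166.5], array([0.35768141, 0.24623887, 0.094     ]))]
scraper [(0.96, [123.5, 274.1], array([0.48639867, 0.28773027, 0.077     ]))]
```

View pics/w7.png

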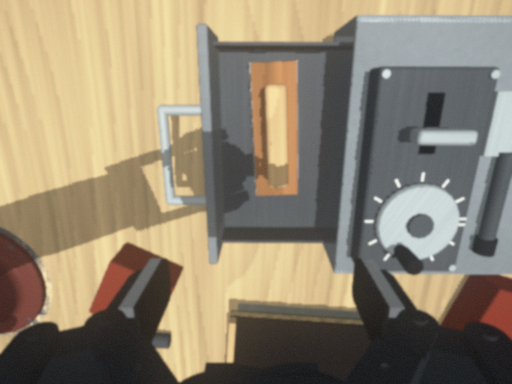

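Run:
```python
from h import *
im,K,E,p=cam('wrist')
for rc,z in [((136,276),.09),((87,275),.09),((186,277),.09),((128.5,274),.034),((62,250),.034),((62,297),.034),((195,256),.034),((195,298),.034)]: print(rc,np.round(ray(rc,K,E,z),4))
```

```text
(136, 276) [0.4846 0.2753 0.09  ]
(87, 275) [0.4808 0.3307 0.09  ]
(186, 277) [0.4888 0.213  0.09  ]
(128.5, 274) [0.4841 0.2773 0.034 ]
(62, 250) [0.4497 0.3598 0.034 ]
(62, 297) [0.5096 0.3617 0.034 ]
(195, 256) [0.4623 0.1813 0.034 ]
(195, 298) [0.5233 0.1833 0.034 ]
```

>>> carry_out([
  [[6, 1.2, 0.75, 3, 0, 0, -0.018], [6, 1.1, 0.75, 3, 0, 0, -0.018], [6, 0, 0, 4, 0, 0, 0], [6, 0, 0, 4, 0, 0, 0], [6, 0, 0, 4, 0, 0, 0], [6, 0, 0, 4, 0, 0, 0], [6, 0, 0, 3, 0, 0, 0], [6, 0, 0, 2.3, 0, 0, 0], [6, 0, 0, 0, 0, 0, 0]],
])

```text
clock: 21.85
eef_pos: [0.479, 0.271, 0.0571]
tool_rot: [-2.139, -2.296, 0.011]
ft_force: [0.3, 0.7, -0.7]
opening: 0.0597
gripper_force: 0.0
```

>>> carry_out([
  [[2, 0, 0, 0, 0, 0, 0], [2, 0, 0, 0, 0, 0, 0], [2, 0, 0, 0, 0, 0, 0], [2, 0, 0, 0, 0, 0, 0], [2, 0, 0, 0, 0, 0, 0], [2, 0, 0, 0, 0, 0, 0]],
])

```text
clock: 22.45
eef_pos: [0.4852, 0.273, 0.0641]
tool_rot: [2.141, 2.296, 0.008]
ft_force: [1.4, 0.6, 6.2]
opening: 0.025
gripper_force: 60.5
```

>>> carry_out([
  [[2, 0, 0, -1, 0, 0, 0], [2, 0, 0, -2, 0, 0, 0], [2, 0, 0, -3, 0, 0, 0], [2, 0, 0, -4, 0, 0, 0], [2, 0, 0, -4, 0, 0, 0], [2, 0, 0, -4, 0, 0, 0], [2, 0, 0, -4, 0, 0, 0], [2, 0, 0, -3, 0, 0, 0], [2, 0, 0, 0, 0, 0, 0]],
])

```text
clock: 23.35
eef_pos: [0.4839, 0.2727, 0.3164]
tool_rot: [2.14, 2.296, 0.012]
ft_force: [0.3, 0.7, -3.6]
opening: 0.0251
gripper_force: 59.8
```

>>> carry_out([
  [[2, 0, 0, 0, 0, 0, 0.1], [2, 0, 0, 0, 0, 0, 0.145], [2, 0, 0, 0, 0, 0, 0.145], [2, 0, 0, 0, 0, 0, 0.145], [2, 0, 0, 0, 0, 0, 0.145], [2, 0, 0, 0, 0, 0, 0.145], [2, 0, 0, 0, 0, 0, 0.145], [2, 0, 0, 0, 0, 0, 0.145], [2, 0, 0, 0, 0, 0, 0.145], [2, 0, 0, 0, 0, 0, 0.145], [2, 0, 0, 0, 0, 0, 0.145], [2, 0, 0, 0, 0, 0, 0.14]],
])

```text
clock: 24.55
eef_pos: [0.4812, 0.2715, 0.3069]
tool_rot: [3.138, -0.086, -0.01]
ft_force: [-1.0, -0.2, -4.2]
opening: 0.0249
gripper_force: 59.6
```

>>> carry_out([
  [[2, 1.2, 3, 0, 0, 0, 0], [2, 1.2, 4.1, 0, 0, 0, 0], [2, 1.2, 4.1, 0, 0, 0, 0], [2, 1.2, 4.1, 0, 0, 0, 0], [2, 1.2, 4.1, 0, 0, 0, 0], [2, 1.2, 4.1, 0, 0, 0, 0], [2, 1.2, 4.1, 0, 0, 0, 0], [2, 1.2, 4, 0, 0, 0, 0], [2, 0, 1, 0, 0, 0, 0], [2, 0, 0, 0, 0, 0, 0], [2, 0, 0, 0, 0, 0, 0]],
])

```text
clock: 25.65
eef_pos: [0.5616, -0.0573, 0.3088]
tool_rot: [-3.139, 0.077, 0.005]
ft_force: [-1.1, 1.1, -4.2]
opening: 0.0252
gripper_force: 60.6
```

Run:
```python
from h import *
s=sensors.observe(); print(s['clock'],s['eef_pos'],s['tool_rot'],s['opening'],s['gripper_force'],s['ft_force'])
im,K,E,p=cam('wrist'); save(im,'w8.png')
for k,z in [('board',0),('pan',0),('chip1',.05)]:print(k,[(round(d['p'],2),np.round(d['centre']),np.round(ray(d['centre'],K,E,z)[:2],4)) for d in landmark_of('wrist',k)])
```

```text
25.65 [ 0.56164741 -0.05730411  0.30879035] [-3.13900867  0.07684952  0.00541053] 0.025193760467803406 60.55952310562134 [-1.11426809  1.1019956  -4.17161764]
board [(0.61, array([141., 345.]), array([ 0.5659, -0.1755]))]
pan []
chip1 [(0.9, array([214., 358.]), array([ 0.4753, -0.1839])), (0.86, array([151., 366.]), array([ 0.5607, -0.1899])), (0.72, array([211., 421.]), array([ 0.4751, -0.2683])), (0.7, array([ 78., 374.]), array([ 0.6468, -0.1944])), (0.7, array([148., 432.]), array([ 0.5608, -0.2734])), (0.62, array([ 78., 467.]), array([ 0.6416, -0.3042]))]
```

View pics/w8.png

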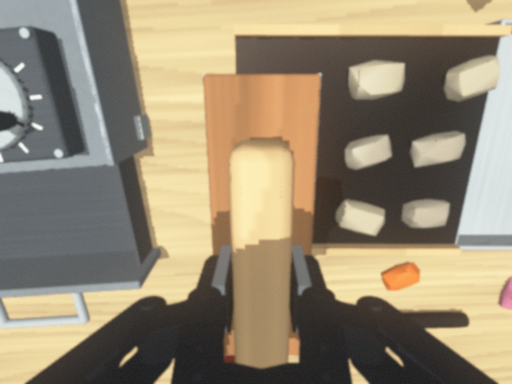

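Run:
```python
from h import *
im,K,E,p=cam('wrist')
for n,rc in dict(farL=(38,242),farR=(38,492),nearL=(243,320),nearR=(243,455),right1=(60,496),right2=(240,459)).items(): print(n,np.round(ray(rc,K,E,.05),4))
for n,rc in dict(a=(73,206),b=(73,320),c=(240,210)).items(): print(n,np.round(ray(rc,K,E,.26+.02),4))
for n,rc in dict(hl=(150,232),hr=(150,293),hend=(138,262)).items(): print(n,np.round(ray(rc,K,E,.336),4))
g=im.astype(int).sum(2)
for c in (345,400,440): print(c,g[20:50,c].tolist(), g[228:256,c].tolist())
```

```text
farL [ 0.699  -0.0426  0.05  ]
farR [ 0.6852 -0.3268  0.05  ]
nearL [ 0.4351 -0.1339  0.05  ]
nearR [ 0.4258 -0.3224  0.05  ]
right1 [ 0.6616 -0.3356  0.05  ]
right2 [ 0.4302 -0.3273  0.05  ]
a [ 0.6534 -0.034   0.28  ]
b [ 0.6506 -0.0916  0.28  ]
c [ 0.5602 -0.0267  0.28  ]
hl [ 0.6239 -0.0496  0.336 ]
hr [ 0.6228 -0.0721  0.336 ]
hend [ 0.6278 -0.0609  0.336 ]
345 [582, 592, 600, 604, 604, 612, 618, 619, 621, 619, 622, 625, 623, 620, 619, 596, 541, 419, 294, 224, 200, 216, 235, 240, 246, 242, 240, 232, 243, 231] [438, 324, 234, 194, 179, 172, 185, 176, 192, 178, 185, 189, 187, 195, 192, 241, 313, 359, 365, 377, 445, 548, 601, 618, 619, 620, 611, 609]
400 [613, 616, 619, 611, 608, 610, 616, 622, 616, 626, 622, 623, 621, 620, 624, 611, 558, 456, 322, 245, 205, 210, 218, 219, 222, 224, 219, 214, 214, 216] [181, 178, 183, 183, 180, 186, 182, 180, 184, 184, 190, 180, 183, 188, 195, 226, 294, 343, 371, 388, 433, 530, 586, 609, 610, 607, 610, 612]
440 [617, 617, 620, 613, 613, 618, 613, 609, 609, 608, 610, 612, 616, 610, 614, 611, 583, 483, 341, 253, 191, 192, 204, 194, 200, 199, 200, 200, 203, 196] [211, 195, 190, 198, 192, 193, 198, 203, 201, 203, 198, 204, 196, 203, 198, 224, 284, 345, 374, 390, 436, 538, 615, 645, 646, 648, 648, 642]
```

>>> carry_out([
  [[2, 2.1, 0, 2, 0, 0, 0], [2, 2.1, 0, 4, 0, 0, 0], [2, 0, 0, 4, 0, 0, 0], [2, 0, 0, 4, 0, 0, 0], [2, 0, 0, 3.5, 0, 0, 0], [2, 0, 0, 2.2, 0, 0, 0], [2, 0, 0, 0, 0, 0, 0], [2, 0, 0, 0, 0, 0, 0]],
])

```text
clock: 26.7
eef_pos: [0.6048, -0.0598, 0.1145]
tool_rot: [3.141, -0.076, 0.0]
ft_force: [0.4, 1.2, -3.0]
opening: 0.0248
gripper_force: 60.5
```

>>> carry_out([
  [[2, 0, 0, 0.9, 0, 0, 0], [2, 0, 0, 0, 0, 0, 0], [2, 0, 0, 0.3, 0, 0, 0], [2, 0, 0, 0, 0, 0, 0], [2, 0, 0, 0, 0, 0, 0]],
])

```text
clock: 27.2
eef_pos: [0.6047, -0.0604, 0.1022]
tool_rot: [3.141, -0.077, 0.001]
ft_force: [0.8, -0.3, -3.3]
opening: 0.0251
gripper_force: 60.6
```

>>> carry_out([
  [[2, 0, 1, 0, 0, 0, 0], [2, 0, 2, 0, 0, 0, 0], [2, 0, 2, 0, 0, 0, 0], [2, 0, 2, 0, 0, 0, 0], [2, 0, 2, 0, 0, 0, 0], [2, 0, 2, 0, 0, 0, 0]],
])

```text
clock: 27.8
eef_pos: [0.599, -0.1712, 0.1022]
tool_rot: [-3.14, 0.078, -0.0]
ft_force: [0.3, 2.5, -4.4]
opening: 0.0251
gripper_force: 60.7
```

>>> carry_out([
  [[2, 0, 2, 0, 0, 0, 0], [2, 0, 2, 0, 0, 0, 0], [2, 0, 2, 0, 0, 0, 0], [2, 0, 2, 0, 0, 0, 0], [2, 0, 2, 0, 0, 0, 0], [2, 0, 2, 0, 0, 0, 0], [2, 0, 2, 0, 0, 0, 0], [2, 0, 1.5, 0, 0, 0, 0], [2, 0, 1, 0, 0, 0, 0], [2, 0, 0, 0, 0, 0, 0]],
])

```text
clock: 28.8
eef_pos: [0.5909, -0.3365, 0.102]
tool_rot: [3.14, -0.08, 0.0]
ft_force: [0.5, 0.4, -3.8]
opening: 0.0252
gripper_force: 60.7
```

Run:
```python
from h import *
s=sensors.observe(); print(s['clock'],s['eef_pos'],s['tool_rot'],s['opening'],s['gripper_force'],s['ft_force'])
im,K,E,p=cam('wrist'); save(im,'w9.png')
im2,K,E,p=cam('side'); save(np.hstack([im[:,60:],im2[80:260,120:360].repeat(2,0)[:384]])[:,:800] if 0 else np.hstack([im[:, :400],cv2.resize(im2[90:270,150:337],(400,384))]),'p9.png')
```

```text
28.8 [ 0.59087564 -0.33649008  0.10197892] [ 3.14020422e+00 -7.95197626e-02  2.59707374e-04] 0.025171931100588497 60.66108584403992 [ 0.52948182  0.38526892 -3.8445839 ]
```

View pics/p9.png

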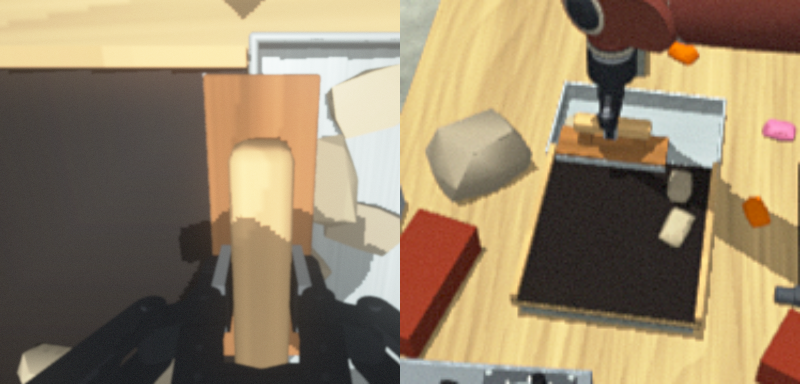

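The far half is clear, with four chips in the pan. Two remain on the near side (side crop at (680,187) and (677,228)), so next I make the second pass.

>>> carry_out([
  [[2, 0, 0, -3, 0, 0, 0], [2, 0, 0, -4, 0, 0, 0], [2, -1, -4, 0, 0, 0, 0], [2, -1, -4, 0, 0, 0, 0], [2, -1, -4, 0, 0, 0, 0], [2, -1, -4, 0, 0, 0, 0], [2, -1, -4, 0, 0, 0, 0], [2, -1, -4, 0, 0, 0, 0], [2, -1.1, -3.5, 0, 0, 0, 0], [2, 0, 0, 0, 0, 0, 0], [2, 0, 0, 2, 0, 0, 0], [2, 0, 0, 0, 0, 0, 0]],
])

```text
clock: 30.1
eef_pos: [0.5317, -0.0557, 0.1495]
tool_rot: [-3.14, 0.075, 0.007]
ft_force: [-1.3, -0.4, -4.3]
opening: 0.025
gripper_force: 60.9
```

Run:
```python
from h import *
s=sensors.observe(); d=s['eef_pos'][:2]-[.5627,-.180]; y=2*np.arctan2(s['tool_rot'][1],s['tool_rot'][0]); print(s['eef_pos'],s['tool_rot'],'b',d@[.9988,-.049],d@[.049,.9988])
```

```text
[ 0.53168391 -0.05570999  0.14946176] [-3.13975833  0.07491795  0.00748921] b -0.0370690852430585 0.12262107739542275
```

>>> carry_out([
  [[2, 0, 0, 2.5, 0, 0, 0], [2, 0, 0, 1.9, 0, 0, 0], [2, 0, 0, 0.5, 0, 0, 0], [2, 0, 0, 0, 0, 0, 0], [2, 0, 0, 0, 0, 0, 0]],
])

```text
clock: 30.6
eef_pos: [0.5344, -0.0571, 0.1042]
tool_rot: [3.14, -0.078, 0.003]
ft_force: [0.1, 0.2, -3.9]
opening: 0.0251
gripper_force: 61.1
```

>>> carry_out([
  [[2, 0, 1, 0.2, 0, 0, 0], [2, 0, 2, 0, 0, 0, 0], [2, 0, 2, 0, 0, 0, 0], [2, 0, 2, 0, 0, 0, 0], [2, 0, 2, 0, 0, 0, 0], [2, 0, 2, 0, 0, 0, 0]],
])

```text
clock: 31.2
eef_pos: [0.5287, -0.1682, 0.1021]
tool_rot: [3.14, -0.078, 0.003]
ft_force: [0.4, 1.7, -4.2]
opening: 0.0249
gripper_force: 61.1
```

>>> carry_out([
  [[2, 0, 2, 0, 0, 0, 0], [2, 0, 2, 0, 0, 0, 0], [2, 0, 2, 0, 0, 0, 0], [2, 0, 2, 0, 0, 0, 0], [2, 0, 2, 0, 0, 0, 0], [2, 0, 2, 0, 0, 0, 0], [2, 0, 2, 0, 0, 0, 0], [2, 0, 1.7, 0, 0, 0, 0], [2, 0, 1, 0, 0, 0, 0], [2, 0, 0, 0, 0, 0, 0]],
])

```text
clock: 32.2
eef_pos: [0.5199, -0.3349, 0.1009]
tool_rot: [3.14, -0.08, 0.0]
ft_force: [0.5, 0.8, -4.2]
opening: 0.0249
gripper_force: 61.2
```

>>> carry_out([
  [[2, 0, 0, -2, 0, 0, 0], [2, 0, 0, -4, 0, 0, 0], [2, 0, -3, -4, 0, 0, 0], [2, 0, -4, -4, 0, 0, 0], [2, 0, -4, -4, 0, 0, 0], [2, 0, -4, -3, 0, 0, 0], [2, 0, -4, 0, 0, 0, 0], [2, 0, 0, 0, 0, 0, 0], [2, 0, 0, 0, 0, 0, 0]],
])

```text
clock: 33.1
eef_pos: [0.5287, -0.1516, 0.3014]
tool_rot: [3.141, -0.073, -0.001]
ft_force: [0.2, -0.9, -4.1]
opening: 0.025
gripper_force: 61.7
```

Run:
```python
from h import *
s=sensors.observe(); print(s['clock'],s['eef_pos'],s['tool_rot'],s['opening'],s['gripper_force'],s['ft_force'])
im,K,E,p=cam('wrist')
im2,K2,E2,p=cam('side')
im3,K3,E3,p=cam('top'); 
for n,k,e in [('side',K2,E2),('top',K3,E3),('wrist',K,E)]: print(n,[(round(d['p'],2),np.round(d['centre']),np.round(ray(d['centre'],k,e,.05)[:2],3)) for d in landmark_of(n,'chip1')])
save(np.hstack([cv2.resize(im2[90:270,150:337],(399,384)),cv2.resize(im3[120:240,200:370],(400,384))]),'p10.png')
```

```text
33.1 [ 0.52870065 -0.15160715  0.30143106] [ 3.14052969e+00 -7.29779429e-02 -5.40292105e-04] 0.024951883724130024 61.676223278045654 [ 0.22384249 -0.87777905 -4.05163851]
side [(0.63, array([192., 319.]), array([ 0.342, -0.221])), (0.6, array([150., 327.]), array([ 0.312, -0.422])), (0.49, array([116., 285.]), array([ 0.476, -0.587])), (0.4, array([146., 233.]), array([ 0.659, -0.404]))]
top [(0.72, array([200., 315.]), array([ 0.487, -0.357])), (0.65, array([245., 288.]), array([ 0.346, -0.27 ])), (0.59, array([150., 331.]), array([ 0.653, -0.411])), (0.57, array([198., 398.]), array([ 0.496, -0.623])), (0.53, array([174., 329.]), array([ 0.575, -0.405])), (0.51, array([187., 313.]), array([ 0.53 , -0.351])), (0.5, array([160., 320.]), array([ 0.618, -0.376])), (0.45, array([209., 312.]), array([ 0.46 , -0.347])), (0.45, array([254., 346.]), array([ 0.321, -0.449]))]
wrist [(0.95, array([116., 465.]), array([ 0.567, -0.399])), (0.85, array([201., 407.]), array([ 0.462, -0.339])), (0.74, array([ 31., 480.]), array([ 0.659, -0.401])), (0.73, array([276., 458.]), array([ 0.345, -0.423])), (0.72, array([134., 416.]), array([ 0.548, -0.343])), (0.72, array([261., 345.]), array([ 0.377, -0.262])), (0.65, array([173., 416.]), array([ 0.499, -0.348])), (0.6, array([ 77., 448.]), array([ 0.612, -0.372]))]
```

View pics/p10.png

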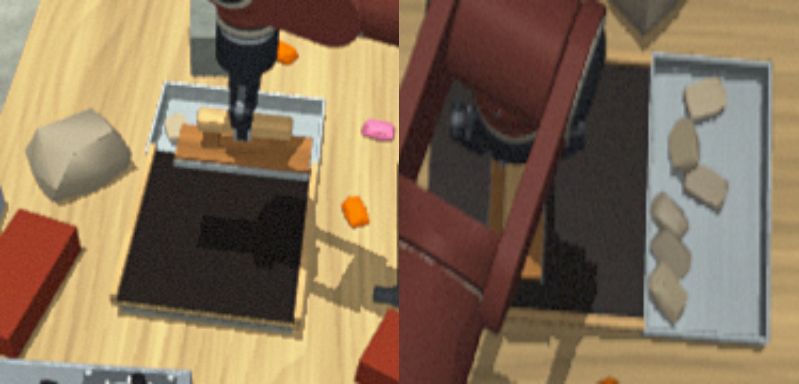

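Run:
```python
from h import *
im,K,E,p=cam('wrist')
save(cv2.resize(im[20:260,330:512],(600,600) if 0 else (455,600),interpolation=cv2.INTER_CUBIC),'p11.png')
```

```text
(no output)
```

View pics/p11.png

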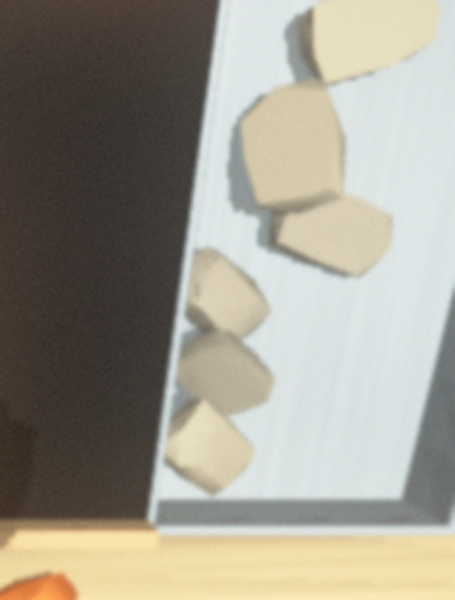

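All six chips lie in the pan and the board is bare. I'll take the scraper back to the drawer.

>>> carry_out([
  [[2, -0.57, -3.2, 0, 0, 0, 0], [2, -0.57, -4, 0, 0, 0, 0], [2, -0.57, -4, 0, 0, 0, 0], [2, -0.57, -4, 0, 0, 0, 0], [2, -0.57, -4, 0, 0, 0, 0], [2, -0.57, -4, 0, 0, 0, 0], [2, -0.57, -4, 0, 0, 0, 0], [2, -0.57, -4, 0, 0, 0, 0], [2, -0.57, -4, 0, 0, 0, 0], [2, -0.57, -4, 0, 0, 0, 0], [2, -0.6, -3, 0, 0, 0, 0], [2, 0, 0, 0, 0, 0, 0]],
])

```text
clock: 34.65
eef_pos: [0.486, 0.2745, 0.3012]
tool_rot: [-3.14, 0.071, 0.002]
ft_force: [0.2, -1.0, -5.1]
opening: 0.0249
gripper_force: 62.2
```

>>> carry_out([
  [[2, 0, 0, 0, 0, 0, -0.1], [2, 0, 0, 0, 0, 0, -0.145], [2, 0, 0, 0, 0, 0, -0.145], [2, 0, 0, 0, 0, 0, -0.145], [2, 0, 0, 0, 0, 0, -0.145], [2, 0, 0, 0, 0, 0, -0.145], [2, 0, 0, 0, 0, 0, -0.145], [2, 0, 0, 0, 0, 0, -0.145], [2, 0, 0, 0, 0, 0, -0.145], [2, 0, 0, 0, 0, 0, -0.145], [2, 0, 0, 0, 0, 0, -0.145], [2, 0, 0, 0, 0, 0, -0.137]],
])

```text
clock: 35.85
eef_pos: [0.4872, 0.2704, 0.3015]
tool_rot: [2.141, 2.299, -0.001]
ft_force: [0.0, -0.2, -4.0]
opening: 0.0251
gripper_force: 62.1
```

>>> carry_out([
  [[2, 0, 0, 0, 0, 0, 0], [2, 0, 0, 0, 0, 0, 0]],
])

```text
clock: 36.05
eef_pos: [0.487, 0.2709, 0.3016]
tool_rot: [2.15, 2.29, -0.0]
ft_force: [-0.3, -0.4, -2.9]
opening: 0.0251
gripper_force: 62.1
```

Run:
```python
from h import *
s=sensors.observe(); t=s['tool_rot']; yaw=2*np.arctan2(t[1],t[0]); print(s['eef_pos'],np.degrees(yaw),s['opening'])
M=R.from_rotvec(t).as_matrix(); print(M.T@(np.array([.4852,.273,.0641])-s['eef_pos'])*100)
im,K,E,p=cam('wrist')
for k,z in [('drawer_handle',.094),('drawer_floor',.014)]:print(k,[(d['p'],d['centre'],ray(d['centre'],K,E,z)) for d in landmark_of('wrist',k)])
im,K,E,p=cam('side')
for k,z in [('drawer_handle',.094),('scraper',.25)]:print(k,[(d['p'],d['centre'],ray(d['centre'],K,E,z)) for d in landmark_of('side',k)])
```

```text
[0.4870231  0.27090089 0.30155146] 93.61754923157532 0.025061729811695688
[ 0.22771487 -0.16466079 23.74511074]
drawer_handle []
drawer_floor []
drawer_handle [(0.83, [323.4, 318.1], array([0.34964784, 0.24746584, 0.094     ])), (0.49, [328.1, 190.3], array([0.67547991, 0.29169126, 0.094     ]))]
scraper [(0.96, [297.7, 269.8], array([0.47991801, 0.25870876, 0.25      ]))]
```

>>> carry_out([
  [[2, 0.1, -0.1, 3, 0, 0, 0], [2, 0.1, -0.1, 4, 0, 0, 0], [2, 0, 0, 4, 0, 0, 0], [2, 0, 0, 4, 0, 0, 0], [2, 0, 0, 4, 0, 0, 0], [2, 0, 0, 2, 0, 0, 0], [2, 0, 0, 1.5, 0, 0, 0], [2, 0, 0, 0, 0, 0, 0], [2, 0, 0, 0, 0, 0, 0]],
])

```text
clock: 37.25
eef_pos: [0.4855, 0.2739, 0.0778]
tool_rot: [2.145, 2.294, 0.003]
ft_force: [0.6, -0.6, -3.3]
opening: 0.0249
gripper_force: 62.0
```

>>> carry_out([
  [[2, 0, 0, 0.8, 0, 0, 0], [2, 0, 0, 0.3, 0, 0, 0], [2, 0, 0, 0.2, 0, 0, 0], [2, 0, 0, 0, 0, 0, 0], [2, 0, 0, 0, 0, 0, 0]],
])

```text
clock: 37.75
eef_pos: [0.4849, 0.2736, 0.0641]
tool_rot: [2.146, 2.294, 0.001]
ft_force: [0.8, 0.8, -3.1]
opening: 0.025
gripper_force: 62.2
```

>>> carry_out([
  [[2, 0, 0, 0.1, 0, 0, 0], [5.5, 0, 0, 0, 0, 0, 0], [5.5, 0, 0, 0, 0, 0, 0], [5.5, 0, 0, 0, 0, 0, 0], [5.5, 0, 0, -2, 0, 0, 0], [5.5, 0, 0, -3, 0, 0, 0], [5.5, 0, 0, -4, 0, 0, 0], [5.5, 0, 0, -4, 0, 0, 0], [4.5, -0.6, -4, 0, 0, 0, 0], [4.5, -0.6, -4.5, 0, 0, 0, 0], [4.5, -0.6, -4.5, 0, 0, 0, 0.037], [4.5, 0, 0, 0, 0, 0, 0]],
])

```text
clock: 38.95
eef_pos: [0.3516, 0.2459, 0.1911]
tool_rot: [-2.186, -2.255, 0.002]
ft_force: [0.8, -1.1, -0.5]
opening: 0.045
gripper_force: 0.0
```

Run:
```python
from h import *
s=sensors.observe(); t=s['tool_rot']; yaw=2*np.arctan2(t[1],t[0]); print(s['clock'],s['eef_pos'],np.degrees(yaw),s['opening'])
M=R.from_rotvec(t).as_matrix(); print(M.T@(np.array([.357,.246,.075])-s['eef_pos'])*100)
im,K,E,p=cam('wrist')
for k,z in [('drawer_handle',.094),('scraper',.014)]:print(k,[(d['p'],d['centre'],ray(d['centre'],K,E,z)) for d in landmark_of('wrist',k)])
im,K,E,p=cam('side')
for k,z in [('drawer_handle',.094),('scraper',.014)]:print(k,[(d['p'],d['centre'],ray(d['centre'],K,E,z)) for d in landmark_of('side',k)])
```

```text
38.95 [0.35158614 0.24587787 0.19113315] -268.2071810748271 0.0450388624808665
[-1.10801929e-03  5.62786778e-01  1.16123043e+01]
drawer_handle [(0.88, [196.0, 269.3], array([0.35814954, 0.24641913, 0.094     ]))]
scraper [(0.92, [151.7, 397.0], array([0.48731584, 0.27016507, 0.014     ]))]
drawer_handle [(0.62, [319.7, 314.5], array([0.35901197, 0.23854681, 0.094     ]))]
scraper [(0.94, [337.7, 269.9], array([0.47006089, 0.2689516 , 0.014     ]))]
```

Scraper is back in the drawer and the handle is where expected. I'll grip it and shut the drawer.

>>> carry_out([
  [[4.5, 0, 0.5, 4, 0, 0, 0], [4.5, 0, 0, 4, 0, 0, 0], [4.5, 0, 0, 3.5, 0, 0, 0], [4.5, 0, 0, 0, 0, 0, 0], [4.5, 0, 0, 0, 0, 0, 0], [0.6, 0, 0, 0, 0, 0, 0], [0.6, 0, 0, 0, 0, 0, 0], [0.6, 0, 0, 0, 0, 0, 0], [0.6, 0, 0, 0, 0, 0, 0], [0.6, 0, 0, 0, 0, 0, 0]],
])

```text
clock: 40.25
eef_pos: [0.3628, 0.2477, 0.0801]
tool_rot: [2.187, 2.253, 0.006]
ft_force: [-0.3, -0.8, 7.5]
opening: 0.0099
gripper_force: 58.6
```

>>> carry_out([
  [[0.6, 0, 0.5, 0, 0, 0, 0], [0.6, 0, 1, 0, 0, 0, 0], [0.6, 0, 2, 0, 0, 0, 0], [0.6, 0, 2, 0, 0, 0, 0], [0.6, 0, 2, 0, 0, 0, 0], [0.6, 0, 2, 0, 0, 0, 0], [0.6, 0, 2, 0, 0, 0, 0], [0.6, 0, 2, 0, 0, 0, 0], [0.6, 0, 1.5, 0, 0, 0, 0], [0.6, 0, 1, 0, 0, 0, 0], [0.6, 0, 0, 0, 0, 0, 0], [0.6, 0, 0, 0, 0, 0, 0]],
])

```text
clock: 41.45
eef_pos: [0.5224, 0.2521, 0.0801]
tool_rot: [2.187, 2.253, 0.003]
ft_force: [-1.6, -1.5, 7.4]
opening: 0.0093
gripper_force: 60.2
```

>>> carry_out([
  [[0.6, 0, 0.2, 0, 0, 0, 0], [0.6, 0, 0.2, 0, 0, 0, 0], [0.6, 0, 0, 0, 0, 0, 0]],
])

```text
clock: 41.75
eef_pos: [0.5224, 0.2521, 0.08]
tool_rot: [-2.184, -2.251, 0.01]
ft_force: [-16.6, -2.6, 17.5]
opening: 0.0097
gripper_force: 61.4
```

>>> carry_out([
  [[4.5, 0, -0.3, 0, 0, 0, 0], [4.5, 0, 0, 0, 0, 0, 0], [4.5, 0, 0, 0, 0, 0, 0], [4.5, 0, 0, -4, 0, 0, 0], [4.5, 0, 0, -4, 0, 0, 0], [4.5, 0, 0, -4, 0, 0, 0], [4.5, 0, 0, -4, 0, 0, 0], [4.5, 0, 0, -2, 0, 0, 0], [4.5, 1.2, 4, 0, 0, 0, 0], [4.5, 1.2, 4, 0, 0, 0, 0], [4.5, 1.1, 4, 0, 0, 0, 0], [4.5, 0, 0, 0, 0, 0, 0]],
])

```text
clock: 42.95
eef_pos: [0.644, 0.2906, 0.2539]
tool_rot: [-2.188, -2.253, 0.004]
ft_force: [-0.1, 0.3, -1.3]
opening: 0.0448
gripper_force: 0.0
```

>>> carry_out([
  [[4.5, 0, 0, 0, 0, 0, 0.146], [4.5, 0, 0, 0, 0, 0, 0.146], [4.5, 0, 0, 0, 0, 0, 0.146], [4.5, 0, 0, 0, 0, 0, 0.146], [4.5, 0, 0, 0, 0, 0, 0.146], [4.5, 0, 0, 0, 0, 0, 0.146], [4.5, 0, 0, 0, 0, 0, 0.146], [4.5, 0, 0, 0, 0, 0, 0.146], [4.5, 0, 0, 0, 0, 0, 0.146], [4.5, 0, 0, 0, 0, 0, 0.146], [4.5, 0, 0, 0, 0, 0, 0.146], [4.5, 0, 0, 0, 0, 0, 0]],
])

```text
clock: 44.15
eef_pos: [0.6405, 0.2902, 0.2576]
tool_rot: [3.142, -0.008, -0.0]
ft_force: [0.4, -0.6, 0.3]
opening: 0.045
gripper_force: 0.0
```

Run:
```python
from h import *
s=sensors.observe(); t=s['tool_rot']; print(s['clock'],s['eef_pos'],t)
M=R.from_rotvec(t).as_matrix(); print(M.T@(np.array([.6415,.290,.160])-s['eef_pos'])*100)
im,K,E,p=cam('wrist')
for k,z in [('drawer_handle',.094),('bolt_grip',.17),('dial_knob',.179)]:print(k,[(d['p'],d['centre'],ray(d['centre'],K,E,z)) for d in landmark_of('wrist',k)])
```

```text
44.15 [0.64054876 0.29019554 0.25762048] [ 3.14150518e+00 -7.73670727e-03 -1.38877105e-04]
[0.0960805  0.01832188 9.76204063]
drawer_handle [(0.71, [280.0, 299.4], array([0.52108819, 0.2477698 , 0.094     ]))]
bolt_grip [(0.71, [203.2, 258.9], array([0.63953966, 0.29117656, 0.17      ])), (0.59, [189.8, 379.5], array([0.64965836, 0.20021158, 0.17      ]))]
dial_knob [(0.94, [221.9, 431.8], array([0.62701379, 0.1616401 , 0.179     ]))]
```

>>> carry_out([
  [[4.5, 0.1, 0, 4, 0, 0, 0], [4.5, 0, 0, 3.5, 0, 0, 0], [4.5, 0, 0, 2.3, 0, 0, 0], [4.5, 0, 0, 0, 0, 0, 0], [0.8, 0, 0, 0, 0, 0, 0], [0.8, 0, 0, 0, 0, 0, 0], [0.8, 0, 0, 0, 0, 0, 0], [0.8, 0, 0, 0, 0, 0, 0], [0.8, 0, 0, 0, 0, 0, 0], [0.8, 0, 0, 0, 0, 0, 0]],
])

```text
clock: 45.35
eef_pos: [0.6432, 0.2918, 0.1627]
tool_rot: [-3.139, 0.006, -0.007]
ft_force: [1.2, 5.9, 5.9]
opening: 0.0124
gripper_force: 60.6
```

>>> carry_out([
  [[0.8, 0, -0.5, 0, 0, 0, 0], [0.8, 0, -0.5, 0, 0, 0, 0], [0.8, 0, -0.5, 0, 0, 0, 0], [0.8, 0, -0.4, 0, 0, 0, 0], [0.8, 0, -0.2, 0, 0, 0, 0], [0.8, 0, 0, 0, 0, 0, 0], [0.8, 0, 0, 0, 0, 0, 0]],
])

```text
clock: 46.05
eef_pos: [0.6428, 0.3099, 0.1627]
tool_rot: [3.139, -0.007, 0.003]
ft_force: [-3.5, -3.8, 8.7]
opening: 0.0126
gripper_force: 61.2
```

>>> carry_out([
  [[0.8, 0, -0.3, 0, 0, 0, 0], [0.8, 0, 0, 0, 0, 0, 0], [0.8, 0, 0, 0, 0, 0, 0]],
])

```text
clock: 46.35
eef_pos: [0.6427, 0.31, 0.1626]
tool_rot: [3.133, -0.009, 0.001]
ft_force: [-5.5, -11.6, 10.5]
opening: 0.0124
gripper_force: 61.9
```

>>> carry_out([
  [[4.5, 0, 0.4, 0, 0, 0, 0], [4.5, 0, 0, 0, 0, 0, 0], [4.5, 0, 0, 0, 0, 0, 0], [4.5, 0, 0, -3.5, 0, 0, 0], [4.5, 0, 0, -4, 0, 0, 0], [4.5, -0.4, 4.8, 0, 0, 0, 0], [4.5, -0.4, 4.8, 0, 0, 0, 0], [4.5, -0.4, 4.8, 0, 0, 0, 0], [4.5, 0, 0, 0, 0, 0, 0], [4.5, 0, 0, 0, 0, 0, 0]],
])

```text
clock: 47.35
eef_pos: [0.6291, 0.1657, 0.2344]
tool_rot: [-3.141, 0.011, 0.001]
ft_force: [-0.3, 1.0, -0.4]
opening: 0.0448
gripper_force: 0.0
```

Run:
```python
from h import *
s=sensors.observe(); t=s['tool_rot']; print(s['clock'],s['eef_pos'],t)
M=R.from_rotvec(t).as_matrix(); print(M.T@(np.array([.6294,.1651,.169])-s['eef_pos'])*100)
im,K,E,p=cam('wrist')
for k,z in [('bolt_grip',.17),('dial_knob',.179),('dial_axis',.156)]:print(k,[(d['p'],d['centre'],ray(d['centre'],K,E,z)) for d in landmark_of('wrist',k)])
```

```text
47.35 [0.62914804 0.16567421 0.23435796] [-3.14121465e+00  1.12462350e-02  7.86750395e-04]
[0.0288891  0.05956571 6.53576135]
bolt_grip [(0.6, [198.3, 47.5], array([0.64145945, 0.31078901, 0.17      ]))]
dial_knob [(0.59, [220.5, 261.9], array([0.62754818, 0.16451779, 0.179     ]))]
dial_axis [(0.65, [188.3, 219.4], array([0.64319021, 0.19499075, 0.156     ]))]
```

>>> carry_out([
  [[4.5, 0, 0, 3.5, 0, 0, 0], [4.5, 0, 0, 2.9, 0, 0, 0], [4.5, 0, 0, 0, 0, 0, 0], [1, 0, 0, 0, 0, 0, 0], [1, 0, 0, 0, 0, 0, 0], [1, 0, 0, 0, 0, 0, 0], [1, 0, 0, 0, 0, 0, 0], [1, 0, 0, 0, 0, 0, 0], [1, 0, 0, 0, 0, 0, 0]],
])

```text
clock: 48.45
eef_pos: [0.6301, 0.1663, 0.1727]
tool_rot: [-3.141, 0.008, -0.004]
ft_force: [-2.1, -1.6, 6.3]
opening: 0.0162
gripper_force: 59.1
```

>>> carry_out([
  [[1, 0.84, 0.32, 0, 0, 0, 0], [1, 0.88, 0.08, 0, 0, 0, 0], [1, 1.68, -0.51, 0, 0, 0, 0], [1, 1.21, -1.28, 0, 0, 0, 0], [1, 0.28, -0.85, 0, 0, 0, 0], [1, 0.12, -0.87, 0, 0, 0, 0], [1, 0, 0, 0, 0, 0, 0], [1, 0, 0, 0, 0, 0, 0]],
])

```text
clock: 49.25
eef_pos: [0.682, 0.1986, 0.1728]
tool_rot: [-3.138, 0.007, -0.012]
ft_force: [6.3, 1.1, 2.3]
opening: 0.0167
gripper_force: 59.1
```

Run:
```python
from h import *
s=sensors.observe(); print(s['eef_pos'],s['ft_force'])
d=s['eef_pos'][:2]-[.6459,.1948]; print(np.degrees(.032-np.arctan2(d[1],d[0])),np.hypot(*d))
```

```text
[0.68197222 0.19862815 0.1727688 ] [6.31070994 1.12508141 2.3371139 ]
-4.224347845570305 0.036274778980874146
```

>>> carry_out([
  [[1, -0.1, 0.25, 0, 0, 0, 0], [1, 0, 0, 0, 0, 0, 0], [1, 0, 0, 0, 0, 0, 0]],
])

```text
clock: 49.55
eef_pos: [0.6821, 0.1954, 0.1729]
tool_rot: [-3.139, 0.008, -0.017]
ft_force: [11.5, 0.4, 1.3]
opening: 0.016
gripper_force: 58.9
```

>>> carry_out([
  [[4.5, 0, 0, 0, 0, 0, 0], [4.5, 0, 0, 0, 0, 0, 0], [4.5, 0, 0, 0, 0, 0, 0], [4.5, 0, 0, -3, 0, 0, 0], [4.5, 0, 0, -4, 0, 0, 0], [8.5, 0, 0, -4, 0, 0, 0], [8.5, 0, 0, -4, 0, 0, 0], [8.5, -3, 0, -4, 0, 0, 0], [8.5, -3, 0, 0, 0, 0, 0], [8.5, 0, 0, 0, 0, 0, 0], [8.5, 0, 0, 0, 0, 0, 0]],
])

```text
clock: 50.65
eef_pos: [0.6179, 0.1953, 0.3601]
tool_rot: [3.142, -0.007, -0.001]
ft_force: [0.6, 0.2, 0.3]
opening: 0.0847
gripper_force: 0.0
```

Run:
```python
from h import *
s=sensors.observe(); print(s['clock'],s['eef_pos'],s['tool_rot'])
im,K,E,p=cam('wrist')
for k,z in [('bolt_grip',.17),('dial_knob',.179),('dial_axis',.156),('drawer_handle',.094)]:print(k,[(d['p'],d['centre'],ray(d['centre'],K,E,z)) for d in landmark_of('wrist',k)])
im3,K,E,p=cam('side'); print([(round(d['p'],2),np.round(d['centre'])) for d in landmark_of('side','chip1')])
save(np.hstack([cv2.resize(im[:230,50:400],(500,328)),cv2.resize(im3[90:270,150:337],(300,328))]),'p12.png')
```

```text
50.65 [0.6179085  0.19525604 0.36014086] [ 3.14157051e+00 -7.38142300e-03 -9.88950353e-04]
bolt_grip [(0.66, [149.1, 151.0], array([0.64020305, 0.30912458, 0.17      ]))]
dial_knob [(0.64, [108.0, 261.0], array([0.68145125, 0.19413709, 0.179     ]))]
dial_axis [(0.71, [142.8, 261.1], array([0.6437244 , 0.19424078, 0.156     ]))]
drawer_handle [(0.94, [222.0, 220.6], array([0.52430064, 0.25090771, 0.094     ]))]
[(0.44, array([117., 284.])), (0.43, array([156., 242.])), (0.42, array([192., 320.]))]
```

View pics/p12.png

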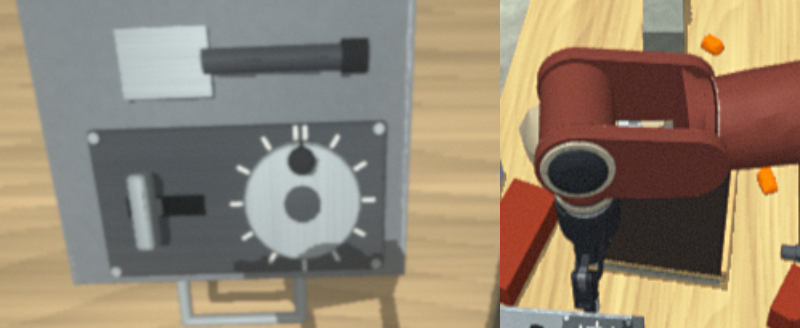

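The knob stands at twelve (302,160 under the double tick), the bolt is thrown, the drawer is shut, and the chisel has not moved. I'm handing in.

```bash
python3 -c "
from h import *
print(job.finish_job())"
```

```text
the job is handed in; nothing more can be done
None
```

The job is handed in at about 51 s: all six chips are in the pan, the scraper is back in the shut drawer, the bolt is thrown, the knob stands at twelve and the chisel was left where it lay; no verdict was returned.

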